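Feed an inked printing batten along the register fence with a push stick

TASK

The printing batten is wet with ink, so move it only with the notched push stick and never touch it with the gripper. On the register board, first bring the batten flat against the metal fence before its leading end crosses the red line, then feed it along the fence, pressed against it all the way, until its end is home against the wooden stop. Finally set the push stick down on the table or the table mat, clear of the board, on its sole with the handle up, and leave the other things alone.

Things in the scene. Friction and masses are not known exactly. Their poses are not given: they have to be found in the camera images.
- register_board: fixed plywood board 160 x 420 mm, bed 12 mm above the table. Origin on the table, z up; spans x -75..+85, y -210..+210 mm. Fence along its +x side (away from the robot), dark wooden stop across the -y end: working face y = -190 mm, top 32 mm above the table. Feed runs toward the board's -y; the +y end is open. It lies turned up to 15 degrees either way.
- fence_face (a point): middle of the grey aluminium fence's working face (board x +60 mm, y 0, 25 mm above the table), axes as the board's. The face is the plane board x = +60 mm, full length; the fence is 25 mm thick, its top 38 mm above the table
- red_line (a point): middle of the flush painted red line that crosses the bed at board y = -85 mm (at board x -7.5 mm), axes as the board's
- corner (a point): inner corner of fence and stop on the bed (board x +60, y -190, z +12 mm), axes as the board's
- batten: loose blue-black inked batten on the board: 52 wide (x -26..+26), 222 long (y -111..+111), 33 mm high, about 0.4 kg. Origin: centre of underside; y along the board's y, -y end leads. Flat to 2 mm. Starts 10 to 35 mm off the fence, a little askew, short of the red line. Home (flat on the fence, end on the stop) its origin is at board x +34, y -79 mm
- push_stick: loose push stick of pale wood with upright orange handle, about 0.2 kg, sole on a fixed 4 mm thick table mat. Origin on the sole under the middle of the handle, z up, x toward the tongue. Body x -85..+85, y -15..+15 mm, 24 mm high. Tongue x +85..+145, y -15..-3 mm, 24 mm high. Handle 64 mm long (x), 20 mm wide (y -10..+10), 24 to 75 mm above the sole
- notch (a point): inner corner of the push stick's step notch (stick x +85, y -3, z +12 mm), axes as the stick's. Pushing face: plane x = +85, y -3..+15 mm; tongue's inner face: plane y = -3 mm. With stick x along the feed, +y faces the fence: the step pushes the batten's trailing end at its robot-side corner, the tongue lies along the batten's robot-side flank
- stick_grip (a point): middle of the handle's upper part, 62 mm above the push stick's sole, axes as the stick's; held at this height the fingers clear batten and fence while the sole slides on the bed
- ink_pot: bystander: blue ink pot with black lid, 44 mm across, 51 mm high; origin at the centre of its underside
- brayer: bystander: ink roller with red handle, 152 x 85 x 31 mm; origin at the centre of its underside
- tape: bystander: roll of beige tape lying flat, 104 mm across, 25 mm high; origin at the centre of its underside
Things that resemble listed ones, but are neither listed nor needed, are in the scene too. Leave any pink look-alike of the batten alone.

How it is judged (in metres and radians):
On the way, in this order (a step that is already met when the one before it is completed fails the run):
1. the batten lies flat against the fence, its leading end still short of the red line (x of batten in the frame of corner above -0.031 m and angle between the y axis of batten and the y axis of register_board, either way round below 0.035 rad and y of batten in the frame of corner above 0.216 m), for 0.2 s.
2. the push stick is pushing the batten along the fence, its leading end past the red line (y of batten in the frame of corner below 0.212 m and x of batten in the frame of corner above -0.033 m and contact force between push_stick and batten above 0.2 N), for 0.05 s.
At the end, for the whole second after the job is handed in: The batten lies on the board at rest with its end within 6 mm of the stop and its flank within 5 mm of the fence, parallel to it within 2 degrees; the push stick stands at rest on its sole on the table or mat, off the board (y of batten in the frame of corner below 0.117 m and x of batten in the frame of corner above -0.031 m and z of batten in the frame of corner below 0.006 m and angle between the y axis of batten and the y axis of register_board, either way round below 0.035 rad and linear speed of each of batten, push_stick below 0.01 m/s and angle between push_stick's own z axis and vertical below 0.06 rad and height (world z) of push_stick between -0.01 and 0.009 m); the robot touches nothing.
It fails at once if the gripper or the arm touches the inked batten (contact force between any of the fingers, the arm and batten above 0.3 N).
It fails at once if the batten is more than 7 mm or 3.5 degrees off the fence once its leading end is past the red line (y of batten in the frame of corner below 0.213 m and (x of batten in the frame of corner below -0.033 m or angle between the y axis of batten and the y axis of register_board, either way round above 0.06 rad)).
It fails at once if the batten is tipped or lifted off the board (angle between batten's own z axis and vertical above 0.2 rad or z of batten in the frame of corner above 0.015 m).
It fails at once if the ink pot, the ink roller or the tape is moved more than 20 mm (distance of any of ink_pot, brayer, tape from where it was at the start of the episode above 0.02 m).
It also fails if it takes over 64 s, if anything falls off the work surface, if the arm or the gripper's body presses on something with over 40 N, if the wrist force passes 120 N, or if a joint passes its speed limit or range.

ROBOT

A 6-joint arm with a two-finger parallel gripper is mounted at the origin on the work surface; the furniture and walls round the work are solid. World frame = base frame: x ahead of the robot, y to its left, z up, the work surface at z = 0. Lengths are in m, angles in degrees, forces in N, time in s.
With the tool pointing down it reaches from about 0.25 to 0.725 m from the base axis. Payload 9.7 kg.
Tool frame: the origin (TCP) lies between the finger pads; the fingertips stand 17 mm ahead of it and the grasp point (between the pads) lies 2 mm behind it; z points along the fingers, y is the direction in which the jaws open and shut (so a half turn about z gives the same grasp; the last joint's range is limited). The gripper opens to 85 mm and grips with 20 to 120 N. Pads are 22 mm wide; open, the fingers measure 114 mm over their backs; the gripper's body (76 mm by 85 mm) begins 54 mm behind the grasp point. The pads swing forward as they close: fully open they stand 13 mm farther back than shut.
Start: joints at [74.542, 4.979, 10.078, 95.1, 0, 90], TCP at [0.147, 0.53, 0.248] pointing down, gripper open.
Joint ranges: [-179.16, 179.16], [-48.56, 103.87], [-65.8, 70.77], [-126.05, 130.52], [-82.76, 87.17], [-180, 180]. Speed limits (degrees/s): [127.2, 127.2, 147.25, 180, 180, 180].

INTERFACE

Orientations are given as [roll, pitch, yaw] about the fixed x, y, z axes, in that order (R = Rz(yaw) Ry(pitch) Rx(roll)).
In Python, from workcell import monitor, cams, order gives the robot as it stands. The module is installed in compiled form; this text tells all that it offers.
- The arm moves only by the shell command python3 -m handwheel 'ROWS' [OPENING] [FORCE]. ROWS is JSON, a list of rows, each a list of 6 numbers: the shift along the tool's x, y, z in m, then the turn, a rotation vector about the tool's x, y, z in degrees. In form: [[tx, ty, tz, wx, wy, wz], ...]. A call has exactly 8 rows; each row shifts and turns the commanded pose from where the row before left it, along the tool's axes as they then stand; what a row does not reach is not made up. A row lasts 1/12 s, in which the tool goes at most 41.7 mm and 7.16 degrees, less where a joint would pass 70% of its speed; a pose out of reach is approached as far as the arm can. A call is refused whole if a number of a shift passes 0.0417 or a number of a turn 7.16, either way. A call with a gripper value outside its range is refused whole. OPENING is the opening, from -1 (shut) to 1 (fully open), set as the call begins (- or left out, the last holds). The fingers move at their own pace and stop on an object; FORCE is the grip in N (left out, the last holds). Time passes only in rows, so rows that do not move let the fingers close, or fill a call up. It gives the time, the measured TCP pose, the force and the opening at its end, in the units of the state.
- monitor.get_obs(): the state, without advancing time (a new reading comes with each control period).
- cams.camera(name): name is "scene" or "top" or "wrist"; returns a dict with "img" (480x640x3 uint8, red, green, blue), "depth" (480x640 float32, m along the optical axis (not along the pixel's ray), 0 where there is no reading), "fx", "fy", "cx", "cy" (pixels), "rvec" (rotation vector, rad) and "tvec" (3), from world to camera coordinates, as OpenCV has them; the wrist camera has in their place "tool_from_camera" (4x4, takes a point from camera to tool coordinates, whose origin is the TCP and whose axes are the flange's). Camera axes: x right, y down, z forward; pixel columns grow to the right and rows downward; lengths in m; the calibration is good to about 2 mm. A picture is of the moment at which its call begins: read the wrist's pose just before it.
- order.job_done(): hands the job in, once; it reports no verdict.
The state is a dict: "time": time; "q": joint angles; "qd": joint speeds; "joint_efforts": joint torques, N m; "ee_pos": TCP position; "tcp_rot": TCP orientation; "wrist_force": force on the tool from outside, world axes, zero at the start; "torque": the same for the moment, N m; "opening": finger opening in m.
Only numpy, scipy, OpenCV 4.12 (cv2) and the standard library are available. Lean on these libraries where they do the work, as an engineer would, in place of code of your own. Each camera call takes 0.05 s, during which the arm holds its last target. There are 200 camera calls.

## Working session

There is one attempt and no reset: what is moved stays moved. The work goes in short steps, Python scripts to look and compute and a shell command to move; the robot and the scene stay as the last step left them, time stands still between calls to the robot, and variables do not carry over. Pictures are saved under pics/ and viewed, about 8 in all and at most 12, crops included, and the job is handed in when it is done.

```bash
mkdir -p pics; cat > h.py <<'E'
import numpy as np, cv2
from workcell import monitor, cams, order
from scipy.spatial.transform import Rotation as R
def world(c, o=None):
    d=c["depth"].astype(float); v,u=np.mgrid[:d.shape[0],:d.shape[1]]
    P=np.stack([(u-c["cx"])*d/c["fx"],(v-c["cy"])*d/c["fy"],d],-1)
    if "rvec" in c:
        M=cv2.Rodrigues(np.array(c["rvec"],float))[0]; W=(P-np.array(c["tvec"]).ravel())@M
    else:
        T=np.array(c["tool_from_camera"]); W=P@T[:3,:3].T+T[:3,3]
        W=W@R.from_euler('xyz',o["tcp_rot"],degrees=True).as_matrix().T+np.array(o["ee_pos"])
    W[d<=0]=np.nan
    return W
def look(name,fn=None):
    o=monitor.get_obs(); c=cams.camera(name); W=world(c,o)
    if fn: cv2.imwrite(f"pics/{fn}.png",c["img"][:,:,::-1])
    return c["img"],W
E
python3 - <<'E'
from h import *
o=monitor.get_obs(); print(o)
for n in("scene","top"):
    im,W=look(n,n+"0"); np.savez(n+"0.npz",im=im,W=W)
E
```

```text
{'time': 0.0, 'q': array([7.45399067e+01, 5.01264312e+00, 1.00320627e+01, 9.50997728e+01,
       4.33838570e-04, 8.99992702e+01]), 'qd': array([-0.06761698, -0.02740194,  0.06286911,  0.03237168,  0.0015229 ,
       -0.05434359]), 'joint_efforts': array([-1.70673600e-03, -5.20384133e+01,  4.64809084e+01,  1.61714660e-02,
       -7.62016089e-05, -1.42152172e-05]), 'ee_pos': array([0.14655138, 0.52988768, 0.24754684]), 'tcp_rot': array([-1.79919647e+02, -4.34861653e-04,  1.64540636e+02]), 'wrist_force': array([ 0.05582604,  0.76534465, -0.74241572]), 'torque': array([-0.04609778,  0.01305138, -0.00722758]), 'opening': 0.08542915171775473}
```

View pics/top0.png

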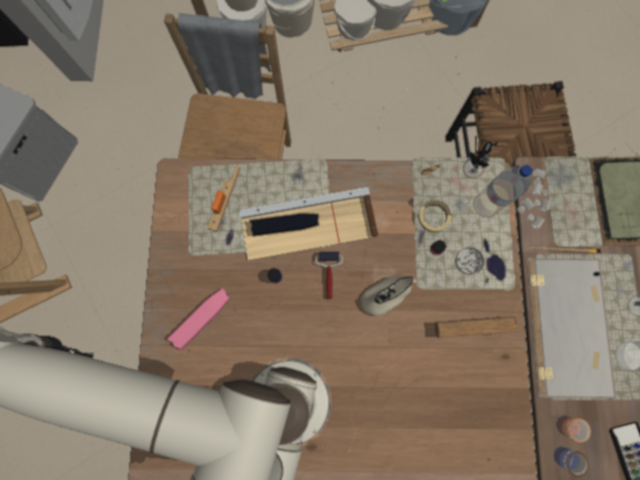

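View pics/scene0.png

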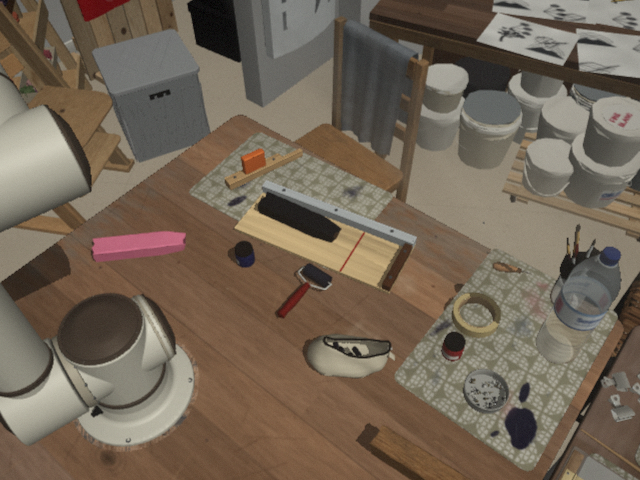

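Top view: push stick with orange handle at (219,202), narrow end up near (238,172). Board about (310,225), black batten (284,223), red line (337,225), stop (370,217). Look-alikes: pink batten (199,320) and a brown wooden bar (477,327) are not wanted. Brayer is at (328,270), ink pot (274,275), tape (435,215).

```bash
python3 - <<'E'
from h import *
for n in("top","scene"):
    D=np.load(n+"0.npz"); im=D["im"]; W=D["W"]; hsv=cv2.cvtColor(im,cv2.COLOR_RGB2HSV).astype(int); H,S,V=[hsv[...,i] for i in range(3)]
    x,y,z=W[...,0],W[...,1],W[...,2]
    reg=(x>.2)&(x<.95)&(y>-.35)&(y<.55)
    def rep(nm,m,k=1):
        m=(m&reg).astype(np.uint8); nl,l,st,_=cv2.connectedComponentsWithStats(m)
        for i in np.argsort(-st[1:,4])[:k]+1:
            p=W[l==i]; r=cv2.minAreaRect(p[:,:2].astype(np.float32)*1000)
            print(n,nm,len(p),"med",np.round(np.nanmedian(p,0),4),"rect",np.round(r[0],1),np.round(r[1],1),round(r[2],1))
    rep("orange",(H<13)&(S>190)&(V>150)&(z>.05),2)
    rep("batten",(z>.036)&(z<.056)&(V<70),2)
    rep("fence",(z>.028)&(z<.05)&(S<60)&(V>90),2)
    rep("red",((H<8)|(H>172))&(S>120)&(z<.025),3)
    rep("stickbody",(z>.018)&(z<.04)&(H>8)&(H<28)&(S>70)&(V>90),3)
    rep("bed",(z>.006)&(z<.018)&(H>10)&(H<28)&(S>60)&(V>150),2)
D=np.load("top0.npz")["im"]
a=cv2.resize(D[155:265,180:385],None,fx=3.8,fy=3.8,interpolation=cv2.INTER_CUBIC); cv2.imwrite("pics/crop.png",a[:,:,::-1])
E
```

```text
top batten 887 med [0.538  0.0273 0.044 ] rect [538.8  22.7] [ 46.5 210.8] 8.1
top batten 128 med [0.3751 0.0483 0.051 ] rect [374.3  49.5] [39.6 37.9] 28.2
top fence 1086 med [ 0.6104 -0.0375  0.0375] rect [611.7 -38.3] [ 29.7 419.5] 11.1
top fence 430 med [ 0.3132 -0.2752  0.0383] rect [ 319.1 -287.4] [ 78.2 144.1] 33.6
top red 94 med [ 0.335  -0.1184  0.0199] rect [ 340.3 -119.9] [65.6 18.7] 0.6
top red 7 med [ 0.3846 -0.1257  0.0226] rect [ 382.7 -125.1] [14.   5.6] 26.9
top red 7 med [ 0.3657 -0.1228  0.0227] rect [ 364.6 -123.4] [9.1 6.4] 8.3
top stickbody 443 med [0.6129 0.2218 0.0275] rect [631.5 221.2] [ 31.9 231.2] 73.2
top stickbody 48 med [ 0.5532 -0.2609  0.0318] rect [ 554.6 -261.5] [95.7  6.2] 10.8
top stickbody 21 med [ 0.4538 -0.1188  0.0258] rect [ 453.8 -118.8] [63.   3.8] 88.0
top bed 3487 med [ 0.5144 -0.0858  0.0121] rect [530.7 -37.7] [138.2 390.6] 11.2
top bed 2 med [0.5718 0.3917 0.0081] rect [571.8 391.7] [6.7 0. ] -132.0
scene orange 5 med [0.5975 0.2358 0.078 ] rect [600.2 235.7] [9.6 6.1] 33.1
scene orange 4 med [0.6127 0.2305 0.0771] rect [612.  230.8] [
[... 306 characters left out ...]
 rect [ 291.8 -295.3] [ 36.7 126.5] 20.2
scene red 299 med [ 0.3473 -0.1204  0.0194] rect [ 355.7 -113.9] [101.   31.1] 4.5
scene red 50 med [ 0.5506 -0.134   0.0119] rect [ 549.9 -134.1] [127.7   4.2] 11.1
scene red 2 med [0.2321 0.2506 0.0129] rect [232.1 250.6] [5.5 0. ] -146.7
scene stickbody 633 med [0.6117 0.2219 0.0264] rect [629.6 223.1] [ 37.7 230. ] 73.7
scene stickbody 7 med [ 0.5666 -0.0819  0.0309] rect [567.9 -81.9] [8.6 2.7] 3.6
scene stickbody 4 med [ 0.5282 -0.2672  0.0196] rect [ 527.1 -267.1] [10.   1.1] 9.6
scene bed 3031 med [ 0.4952 -0.0267  0.0111] rect [521.4  12.2] [140.3 295.6] 11.2
scene bed 1710 med [ 0.5571 -0.1809  0.0109] rect [ 561.2 -182. ] [139.4  95.2] 11.8
```

View pics/crop.png

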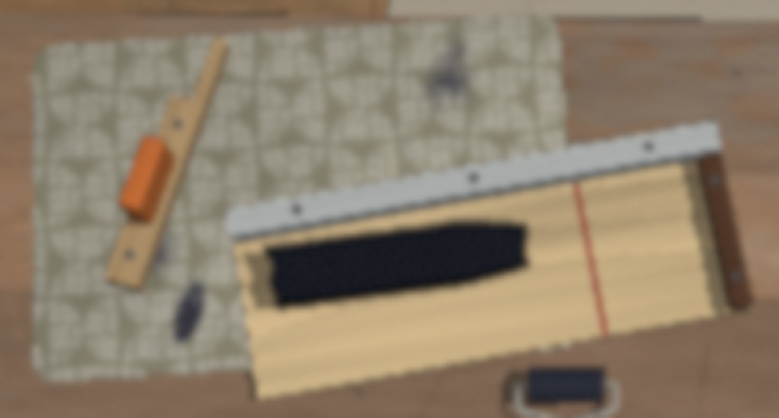

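Chosen stick: pale wood with orange handle (crop 145,178), tongue pointing up, notch on its left (+y side). Estimates agree with the given sizes:

| Item | Position (mm) | Yaw |
|---|---|---|
| Board origin | (540, -51.5) | 11.2° |
| Stick | (603, 230) | -16.8° |
| Batten, board frame | (13, 73) | -3° |

I'll move above the handle and look from there.

```bash
cat >> h.py <<'E'
BO=np.array([.5402,-.0515]); BY=11.2
def b2w(x,y,by=None):
    a=np.radians(BY); return BO+np.array([np.cos(a)*x-np.sin(a)*y,np.sin(a)*x+np.cos(a)*y])
def goto(x,y,z,yaw):
    o=monitor.get_obs(); M=R.from_euler('xyz',o["tcp_rot"],degrees=True).as_matrix()
    G=R.from_euler('xyz',[180,0,yaw],degrees=True).as_matrix()
    print("t",round(o["time"],2),"shift",np.round(M.T@(np.array([x,y,z])-o["ee_pos"]),4),"turn",np.round(R.from_matrix(M.T@G).as_rotvec(degrees=True),2),"f",np.round(o["wrist_force"],1))
E
A='[-0.0325,-0.0105,0,0,0,0.08]'
python3 -m handwheel '[[-0.0325,-0.0105,0,0,0,0.08],[-0.0325,-0.0105,0,0,0,0.08],[-0.0325,-0.0105,0,0,0,0.08],[-0.0325,-0.0105,0,0,0,0.08],[-0.0325,-0.0105,0,0,0,0.08],[-0.0325,-0.0105,0,0,0,0.08],[-0.0325,-0.0105,0,0,0,0.08],[-0.0325,-0.0105,0,0,0,0.08]]' 1
python3 -m handwheel '[[-0.0325,-0.0105,0,0,0,0.08],[-0.0325,-0.0105,0,0,0,0.08],[-0.0325,-0.0105,0,0,0,0.08],[-0.0325,-0.0105,0,0,0,0.08],[-0.0325,-0.0105,0,0,0,0.08],[-0.0325,-0.0105,0,0,0,0.08],[-0.0325,-0.0105,0,0,0,0.08],[-0.0325,-0.0105,0,0,0,0.08]]'
cat > stick.py <<'E'
from h import *
import sys
im,W=look("wrist",sys.argv[1]); hsv=cv2.cvtColor(im,cv2.COLOR_RGB2HSV).astype(int); H,S,V=[hsv[...,i] for i in range(3)]
z=W[...,2]
for nm,m in(("handle",(H<14)&(S>150)&(V>120)&(z>.065)&(z<.1)),("body",(z>.018)&(z<.036)&(H>8)&(H<28)&(S>70)&(V>90))):
    l,st=cv2.connectedComponentsWithStats(m.astype(np.uint8))[1:3]
    if len(st)<2: continue
    i=1+np.argmax(st[1:,4]); p=W[l==i]; r=cv2.minAreaRect(p[:,:2].astype(np.float32)*1000)
    print(nm,len(p),np.round(np.nanmedian(p,0),4),np.round(r[0],1),np.round(r[1],1),round(r[2],2),"px",np.argwhere(l==i).mean(0))
E
python3 stick.py w1; python3 -c "
from h import *
goto(.6028,.2299,.064,163.2)"
```

```text
time: 0.77
ee_pos: [0.3752, 0.3775, 0.248]
tcp_rot: [-180.0, -0.0, 163.9]
wrist_force: [-0.3, 0.7, 0.6]
opening: 0.0854
time: 1.43
ee_pos: [0.601, 0.2235, 0.2478]
tcp_rot: [-180.0, -0.0, 163.2]
wrist_force: [-0.7, 1.3, -0.3]
opening: 0.0848
handle 1383 [0.601  0.2323 0.0791] [603.5 231.9] [19.  63.7] 73.25 px [227.82935647 333.20751988]
body 3196 [0.5782 0.232  0.0283] [631.5 223.9] [ 29.5 229.2] 73.63 px [220.10763454 330.35294118]
t 1.48 shift [0.0048 0.0092 0.1822] turn [-0.12  0.02 -0.13] f [-1.3 -3.6 -1.9]
```

View pics/w1.png

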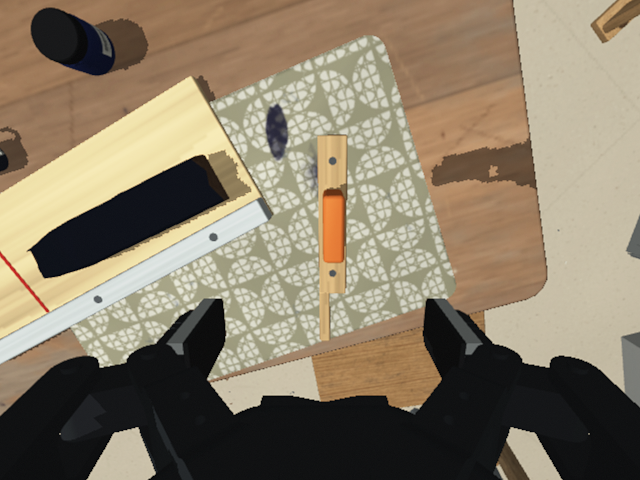

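Wrist view: orange handle at (333,228), tongue pointing down at (324,315), notch on its right. Fingers straddle it. The handle measures (603.5, 231.9), yaw -16.6°.

```bash
python3 - <<'E'
from h import *
goto(.6035,.2319,.064,163.3)
im,W=look("wrist"); hsv=cv2.cvtColor(im,cv2.COLOR_RGB2HSV).astype(int); H,S,V=[hsv[...,i] for i in range(3)]
x,y,z=W[...,0],W[...,1],W[...,2]
v,u=np.mgrid[:480,:640]
def rep(nm,m):
    l,st=cv2.connectedComponentsWithStats(m.astype(np.uint8))[1:3]; i=1+np.argmax(st[1:,4]); p=W[l==i]
    r=cv2.minAreaRect(p[:,:2].astype(np.float32)*1000); print(nm,len(p),np.round(np.nanmedian(p,0),4),np.round(r[0],1),np.round(r[1],1),round(r[2],2))
rep("fence",(z>.030)&(z<.045)&(u<300)&(S<60)); rep("batten",(z>.036)&(z<.056)&(V<70)&(u<300)&(v<290))
rep("bed",(z>.007)&(z<.018)&(V>150)&(S>60)&(u<300)&(H<30)&(H>10))
E
```

```text
t 1.48 shift [0.0047 0.0113 0.1822] turn [-0.12  0.02 -0.23] f [-1.3 -3.6 -1.9]
fence 7188 [0.6023 0.0125 0.0386] [607.2 -11.2] [ 25.1 366.7] 11.21
batten 9702 [0.5413 0.0375 0.0445] [542.6  23.3] [ 50.3 220. ] 8.22
bed 21320 [0.4944 0.0163 0.0127] [521.8   7.8] [135.3 294. ] 11.18
```

```bash
sed -i 's/BO=.*; BY=11.2/BO=np.array([.5412,-.0513]); BY=11.2/' h.py
python3 -m handwheel '[[0.0012,0.0028,0.015,0,0,0],[0.0012,0.0028,0.02,0,0,0],[0.0012,0.0028,0.027,0,0,0],[0.0012,0.0028,0.03,0,0,0],[0,0,0.03,0,0,0],[0,0,0.03,0,0,0],[0,0,0.02,0,0,0],[0,0,0.0102,0,0,0]]'
python3 -m handwheel '[[0,0,0,0,0,0],[0,0,0,0,0,0],[0,0,0,0,0,0],[0,0,0,0,0,0],[0,0,0,0,0,0],[0,0,0,0,0,0],[0,0,0,0,0,0],[0,0,0,0,0,0]]' -1 90
python3 -c "
from h import *
goto(.6035,.2319,.064,163.3)"
```

```text
time: 2.2
ee_pos: [0.5964, 0.2367, 0.0623]
tcp_rot: [-179.8, -0.2, 163.3]
wrist_force: [0.0, 0.5, -0.4]
opening: 0.0854
time: 2.87
ee_pos: [0.5991, 0.2372, 0.0675]
tcp_rot: [179.9, 0.1, 163.3]
wrist_force: [-0.2, 0.5, 6.2]
opening: 0.0187
t 2.87 shift [-0.0058 -0.0038  0.0035] turn [ 0.09  0.09 -0.04] f [-0.2  0.5  6.2]
```

```bash
python3 -m handwheel '[[0,0,0,0,0,0],[0,0,-0.004,0,0,0],[0,0,-0.008,0,0,0],[0,0,-0.012,0,0,0],[0,0,-0.016,0,0,0],[0,0,-0.016,0,0,0],[0,0,-0.01,0,0,0],[0,0,-0.006,0,0,0]]'
cat > held.py <<'E'
from h import *
# pose of held stick relative to TCP from wrist cam: top of body plane & handle
o=monitor.get_obs(); im,W=look("wrist"); o2=monitor.get_obs(); print(np.round(o["ee_pos"],4),np.round(o2["ee_pos"],4),np.round(o2["tcp_rot"],2),o2["opening"])
M=R.from_euler('xyz',o["tcp_rot"],degrees=True).as_matrix(); T=(W-np.array(o["ee_pos"]))@M
hsv=cv2.cvtColor(im,cv2.COLOR_RGB2HSV).astype(int); H,S,V=[hsv[...,i] for i in range(3)]
def rep(nm,m):
    l,st=cv2.connectedComponentsWithStats(m.astype(np.uint8))[1:3]; i=1+np.argmax(st[1:,4]); p=T[l==i]
    r=cv2.minAreaRect(p[:,:2].astype(np.float32)*1000); A=np.c_[p[:,:2],np.ones(len(p))]; c=np.linalg.lstsq(A,p[:,2],rcond=None)[0]
    print(nm,len(p),"rng x",np.round(np.percentile(p[:,0],[1,99]),4),"y",np.round(np.percentile(p[:,1],[1,99]),4),np.round(np.nanmedian(p,0),4),"rect",np.round(r[0],1),np.round(r[1],1),round(r[2],2),"slope deg",np.round(np.degrees(c[:2]),2),"z0",round(c[2],4))
z=T[...,2]
rep("body",(z>.025)&(z<.048)&(H>8)&(H<28)&(S>70)&(V>90)); rep("handle",(H<14)&(S>150)&(V>120)&(z<.02)&(z>-.03))
E
python3 held.py; python3 -c "
from h import *
im,W=look('scene','s1')
cv2.imwrite('pics/s1c.png',cv2.resize(im[100:260,150:420],None,fx=2.5,fy=2.5)[:,:,::-1])
p=b2w(-.045,.073); goto(*p,.135,101.2)"
```

```text
time: 3.53
ee_pos: [0.599, 0.2371, 0.1404]
tcp_rot: [179.9, 0.1, 163.3]
wrist_force: [0.5, 0.2, -2.0]
opening: 0.0184
[0.599  0.2371 0.1404] [0.5991 0.2372 0.1408] [1.7990e+02 1.3000e-01 1.6326e+02] 0.01872566981783397
body 7073 rng x [0.0103 0.0787] y [-0.0142  0.0146] [0.0506 0.0003 0.039 ] rect [40.1  0.5] [79.3 30.1] 0.07 slope deg [ 1.06 -0.2 ] z0 0.0379
handle 5945 rng x [-0.028   0.0261] y [-0.0088  0.0093] [ 0.0013  0.0003 -0.0117] rect [-1.6  0.6] [56.7 19.3] 0.66 slope deg [ 0.31 -0.51] z0 -0.0116
t 3.63 shift [ 0.0462 -0.2494  0.0041] turn [1.100e-01 4.000e-02 6.206e+01] f [-0.5 -0.3 -1.4]
```

View pics/s1c.png

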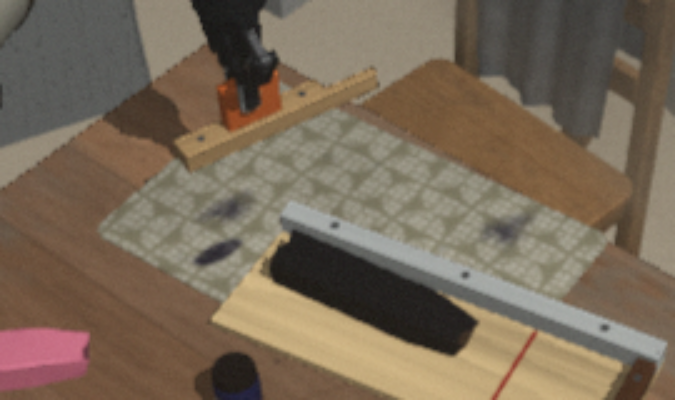

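Stick is held level. Its origin sits 5.7 mm ahead of the TCP and the sole 63 mm below. I'll carry it over the board's robot side and turn it to the feed direction.

```bash
python3 -m handwheel '[[0.003,-0.016,0,0,0,0],[0.006,-0.033,0,0,0,0],[0.0065,-0.035,0,0,0,0],[0.0065,-0.035,0,0,0,0],[0.0065,-0.035,0,0,0,0],[0.0065,-0.035,0,0,0,0],[0.006,-0.033,0,0,0,0],[0.005,-0.0265,0,0,0,0]]'
python3 -m handwheel '[[0,0,0,0,0,6.5],[0,0,0,0,0,6.5],[0,0,0,0,0,6.5],[0,0,0,0,0,6.5],[0,0,0,0,0,6.5],[0,0,0,0,0,6.5],[0,0,0,0,0,6.5],[0,0,0,0,0,6.5]]'
python3 -m handwheel '[[0,0,0,0,0,4],[0,0,0,0,0,4],[0,0,0,0,0,2],[0,0,0,0,0,0],[0,0,0,0,0,0],[0,0,0,0,0,0],[0,0,0,0,0,0],[0,0,0,0,0,0]]'
python3 - <<'E'
from h import *
p=b2w(-.047,.079); goto(*p,.078,101.2); look("top","t2"); 
E
python3 held.py
```

```text
time: 4.3
ee_pos: [0.4811, 0.0105, 0.1372]
tcp_rot: [-180.0, -0.1, 163.2]
wrist_force: [1.2, 0.3, -1.2]
opening: 0.0188
time: 4.97
ee_pos: [0.4824, 0.0122, 0.1371]
tcp_rot: [-179.9, -0.0, 110.9]
wrist_force: [0.5, 0.5, -2.1]
opening: 0.0189
time: 5.63
ee_pos: [0.4828, 0.0122, 0.1379]
tcp_rot: [-180.0, -0.0, 101.3]
wrist_force: [-0.3, 0.6, -1.6]
opening: 0.0185
t 5.63 shift [ 0.0054 -0.002   0.06  ] turn [-0.01 -0.    0.1 ] f [-0.3  0.6 -1.6]
[0.4828 0.0122 0.138 ] [0.4828 0.0122 0.1381] [-180.      0.    101.28] 0.01842258922806952
body 7259 rng x [0.0092 0.0791] y [-0.0148  0.0145] [ 0.0506 -0.0004  0.039 ] rect [39.8 -0.2] [79.7 30.1] 0.11 slope deg [1.03 0.32] z0 0.0379
handle 3362 rng x [-0.027   0.0269] y [-0.0098  0.0091] [ 0.0211 -0.0014 -0.0107] rect [-1.3 -0.2] [19.5 57. ] 89.92 slope deg [12.39  5.2 ] z0 -0.0099
```

```bash
python3 -m handwheel '[[0.0027,-0.001,0.005,0,0,0],[0.0027,-0.001,0.009,0,0,0],[0,0,0.011,0,0,0],[0,0,0.011,0,0,0],[0,0,0.010,0,0,0],[0,0,0.008,0,0,0],[0,0,0.004,0,0,0],[0,0,0.002,0,0,0]]'
cat > bat.py <<'E'
from h import *
import sys
# batten + board from a camera, batten in board frame
n=sys.argv[1]; im,W=look(n,sys.argv[2] if len(sys.argv)>2 else None); hsv=cv2.cvtColor(im,cv2.COLOR_RGB2HSV).astype(int); H,S,V=[hsv[...,i] for i in range(3)]
x,y,z=W[...,0],W[...,1],W[...,2]; a=np.radians(BY)
X=(x-BO[0])*np.cos(a)+(y-BO[1])*np.sin(a); Y=-(x-BO[0])*np.sin(a)+(y-BO[1])*np.cos(a)
def rep(nm,m):
    l,st=cv2.connectedComponentsWithStats(m.astype(np.uint8))[1:3]
    if len(st)<2: return print(nm,"none")
    i=1+np.argmax(st[1:,4]); q=l==i; p=np.c_[X[q],Y[q]]*1000
    r=cv2.minAreaRect(p.astype(np.float32)); print(nm,len(p),np.round(r[0],1),np.round(r[1],1),round(r[2],2),"x",np.round(np.percentile(p[:,0],[1,99]),1),"y",np.round(np.percentile(p[:,1],[.5,99.5]),1))
rep("batten",(z>.038)&(z<.052)&(V<60)&(X<.062)&(X>-.05)&(Y<.24)&(Y>-.2)); rep("fence",(z>.030)&(z<.045)&(S<60)&(X>.05)&(X<.1))
rep("stick",(z>.026)&(z<.05)&(H>8)&(H<28)&(S>70)&(V>80)&(X<.05)&(X>-.1)&(Y>-.17))
E
python3 bat.py top; python3 bat.py scene;python3 bat.py wrist; python3 -c "
from h import *
goto(*b2w(-.007,.079),.078,101.2)"
```

```text
time: 6.4
ee_pos: [0.4794, 0.017, 0.077]
tcp_rot: [-179.9, -0.0, 101.3]
wrist_force: [0.8, -0.7, -1.9]
opening: 0.0183
batten 243 [9.8 4.4] [72.6 45.9] 87.76 x [-10.7  32.5] y [-31.2  40.5]
fence 578 [ 72.  -94.9] [231.9  29.3] 89.32 x [58.4 85.1] y [-210.4   19.6]
stick 277 [-48.5  -4.9] [ 31.5 131.7] 0.15 x [-64.1 -33.5] y [-69.9  58.7]
batten 656 [13.1 41. ] [125.8  52.6] 85.38 x [-13.5  38.7] y [-18.4 100.6]
fence 1185 [ 70.9 -47.3] [ 34.1 325.4] 0.42 x [56.5 85.1] y [-208.7  111.6]
stick 807 [-49.7  44.8] [ 34.7 230.9] 0.02 x [-66.3 -34.4] y [-69.  158.8]
batten 26871 [ 17.8 113.1] [137.8  51.3] 87.36 x [-8.1 42.7] y [ 50.3 179.2]
fence 22038 [ 72.3 111.2] [196.6  27.3] 89.97 x [59.6 84.3] y [ 20.2 208.1]
stick 7216 [-47.3 118.8] [79.8 30.1] 90.0 x [-61.9 -32.6] y [ 84.9 158.5]
t 6.55 shift [-0.      0.0398  0.0003] turn [0.01 0.   0.06] f [-0.1 -0.7 -1.4]
```

```bash
python3 -m handwheel '[[0,0.003,0,0,0,0],[0,0.005,0,0,0,0],[0,0.006,0,0,0,0],[0,0.006,0,0,0,0],[0,0.005,0,0,0,0],[0,0.004,0,0,0,0],[0,0.004,0,0,0,0],[0,0.003,0,0,0,0]]'
python3 -m handwheel '[[0,0.001,0,0,0,0],[0,0.001,0,0,0,0],[0,0.0005,0,0,0,0],[0,0.0005,0,0,0,0],[0,0,0,0,0,0],[0,0,0,0,0,0],[0,0,0,0,0,0],[0,0,0,0,0,0]]'
python3 bat.py wrist; python3 -c "
from h import *
goto(*b2w(-.007,.079),.078,101.2)"
```

```text
time: 7.22
ee_pos: [0.5153, 0.0243, 0.0778]
tcp_rot: [-180.0, -0.0, 101.3]
wrist_force: [-2.9, -1.1, -1.5]
opening: 0.0187
time: 7.88
ee_pos: [0.5181, 0.0247, 0.0782]
tcp_rot: [180.0, 0.0, 101.3]
wrist_force: [-2.0, 0.1, -2.7]
opening: 0.0185
batten 25336 [ 32.1 116.6] [ 51.2 134.3] 0.02 x [ 7.1 56. ] y [ 54.2 181. ]
fence 18301 [ 68.3 122.7] [ 34.7 172.5] 0.39 x [56.9 84.4] y [ 42.8 207.9]
stick 7092 [ -8.4 119.2] [79.2 29.8] 89.93 x [-22.9   6.2] y [ 85.8 158.6]
t 7.93 shift [-0.      0.0009  0.0002] turn [0.01 0.   0.06] f [-1.6 -0.4 -2.3]
```

```bash
python3 -m handwheel '[[0,0.0004,0,0,0,0],[0,0.0004,0,0,0,0],[0,0.0004,0,0,0,0],[0,0.0003,0,0,0,0],[0,0,0,0,0,0],[0,0,0,0,0,0],[0,0,0,0,0,0],[0,0,0,0,0,0]]'
python3 -m handwheel '[[0,0.0004,0,0,0,0],[0,0.0004,0,0,0,0],[0,0.0004,0,0,0,0],[0,0.0003,0,0,0,0],[0,0,0,0,0,0],[0,0,0,0,0,0],[0,0,0,0,0,0],[0,0,0,0,0,0]]'
python3 bat.py wrist p3; python3 -c "
from h import *
goto(*b2w(-.007,.079),.078,101.2)"
```

```text
time: 8.6
ee_pos: [0.5196, 0.025, 0.0781]
tcp_rot: [180.0, 0.0, 101.3]
wrist_force: [-2.2, -0.2, -1.4]
opening: 0.0185
time: 9.27
ee_pos: [0.5206, 0.0252, 0.078]
tcp_rot: [-179.9, -0.0, 101.3]
wrist_force: [-5.4, -1.8, 0.8]
opening: 0.0186
batten 25283 [ 34.2 116.6] [ 50.6 134.6] 0.05 x [ 9.5 58.1] y [ 54.4 181. ]
fence 16960 [ 69.3 123.6] [ 32.  170.5] 0.12 x [59.1 84.4] y [ 44.2 207.9]
stick 7105 [ -5.9 119.2] [79.1 29.8] 89.93 x [-20.5   8.6] y [ 85.2 158.7]
t 9.32 shift [-0.0001 -0.0017  0.    ] turn [-0.05  0.    0.06] f [-4.9 -0.1  1. ]
```

```bash
python3 -m handwheel '[[0,0.0004,0,0,0,0],[0,0.0004,0,0,0,0],[0,0.0004,0,0,0,0],[0,0.0003,0,0,0,0],[0,0,0,0,0,0],[0,0,0,0,0,0],[0,0,0,0,0,0],[0,0,0,0,0,0]]'
python3 bat.py wrist; python3 bat.py scene p3s
```

```text
time: 9.98
ee_pos: [0.521, 0.0253, 0.0778]
tcp_rot: [-179.8, 0.0, 101.3]
wrist_force: [-9.8, -2.6, 2.5]
opening: 0.0186
batten 25365 [ 34.4 116.8] [ 50.8 133.4] 0.23 x [ 9.6 58.2] y [ 54.5 181. ]
fence 17021 [ 71.  123.4] [ 29.1 171.6] 0.3 x [59.2 84.4] y [ 44.7 208.1]
stick 7106 [ -5.8 119.1] [29.7 79.3] 0.08 x [-20.3   8.7] y [ 85.1 158.6]
batten 508 [31.7 36.9] [ 54.4 114.8] 0.53 x [ 7.3 56.6] y [-19.3  92.3]
fence 1135 [ 68.7 -51.9] [ 37.  317.3] 0.06 x [50.9 84.9] y [-208.5  101.6]
stick 817 [-6.4 45.1] [ 39.7 232.6] 0.29 x [-25.   9.] y [-69.2 158. ]
```

View pics/p3s.png

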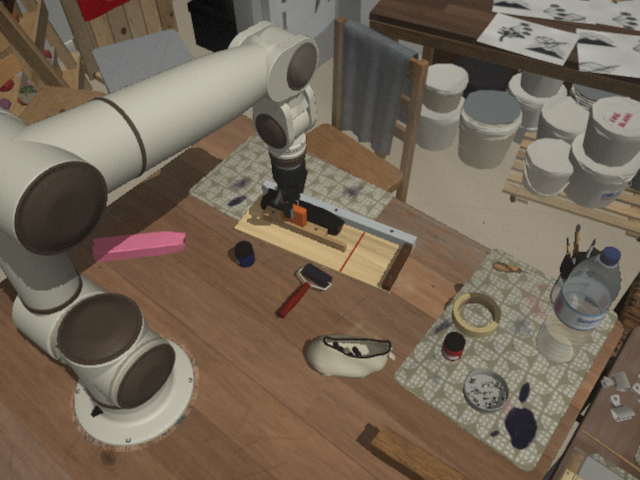

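Batten is flat on the fence (wrist view 0.0–0.2°), with about 10 N reaction. Red line at (353,252) is still well ahead of its leading end. Now I'll back off, go behind and line up the notch.

```bash
python3 -m handwheel '[[0,-0.001,0,0,0,0],[0,-0.003,0,0,0,0],[0,-0.005,0,0,0,0],[0,-0.006,0,0,0,0],[0,-0.005,0,0,0,0],[0,-0.002,0,0,0,0],[0,0,0,0,0,0],[0,0,0,0,0,0]]'
python3 -m handwheel '[[0.010,0,0,0,0,0],[0.022,0,0,0,0,0],[0.030,0,0,0,0,0],[0.033,0,0,0,0,0],[0.033,0,0,0,0,0],[0.033,0,0,0,0,0],[0.028,0,0,0,0,0],[0.018,0,0,0,0,0]]'
python3 -m handwheel '[[0,0,0,0,0,0],[0,0,0,0,0,0],[0,0,0,0,0,0],[0,0,0,0,0,0],[0,0,0,0,0,0],[0,0,0,0,0,0],[0,0,0,0,0,0],[0,0,0,0,0,0]]'
python3 bat.py wrist; python3 bat.py top; python3 held.py; python3 - <<'E'
from h import *
a=np.radians(BY); d=b2w(0,0)
o=monitor.get_obs()
for p in ([.521,.0253],o["ee_pos"][:2]):
    e=np.array(p)-BO; print("tcp board",np.round([e[0]*np.cos(a)+e[1]*np.sin(a),-e[0]*np.sin(a)+e[1]*np.cos(a)],4))
goto(.5,.2,.078,101.2)
E
```

```text
time: 10.75
ee_pos: [0.501, 0.0213, 0.0783]
tcp_rot: [180.0, 0.0, 101.3]
wrist_force: [0.3, 0.3, -2.0]
opening: 0.0185
time: 11.42
ee_pos: [0.4596, 0.2274, 0.0781]
tcp_rot: [180.0, -0.0, 101.4]
wrist_force: [0.3, 0.9, -1.7]
opening: 0.0185
time: 12.08
ee_pos: [0.4606, 0.224, 0.0781]
tcp_rot: [180.0, -0.0, 101.2]
wrist_force: [-0.0, -0.4, -1.2]
opening: 0.0188
batten 1 [-11.4 233.5] [0. 0.] 0.0 x [-11.4 -11.4] y [233.5 233.5]
fence 111 [ 62.7 208.3] [5.5 3.9] 0.44 x [60.  65.3] y [206.4 210.2]
stick 7013 [-26.1 325.9] [29.6 78.9] 0.0 x [-40.5 -11.7] y [292.6 364.8]
batten 818 [31.  76.9] [ 47.1 203.9] 0.28 x [ 8.6 52.9] y [-21.2 177.1]
fence 1093 [68.  -1.3] [ 35.3 419.7] 0.08 x [51.4 84.7] y [-208.1  206.1]
stick 297 [-27.1 209. ] [ 31.3 148.4] 0.19 x [-42.4 -13.9] y [135.7 281.4]
[0.4606 0.2241 0.0781] [0.4605 0.2242 0.0781] [180.    -0.   101.25] 0.018753558609593806
body 7088 rng x [0.0102 0.079 ] y [-0.0149  0.0139] [ 0.0507 -0.0008  0.039 ] rect [40.1 -0.5] [29.6 79.1] 89.94 slope deg [ 1.07 -0.29] z0 0.0378
handle 3354 rng x [-0.0274  0.0269] y [-0.0098  0.0091] [ 0.0195 -0.0015 -0.0108] rect [-1.7 -0.2] [57.4 19.5] 0.08 slope deg [10.68  3.76] z0 -0.01
tcp board [-0.0049  0.0791]
tcp board [-0.0256  0.2859]
t 12.23 shift [-0.0314  0.034   0.0001] turn [ 0.   -0.    0.05] f [-0.3  0.1 -1.6]
```

```bash
python3 -m handwheel '[[0,0.002,0,0,0,0],[0,0.005,0,0,0,0],[0,0.006,0,0,0,0],[0,0.007,0,0,0,0],[0,0.006,0,0,0,0],[0,0.005,0,0,0,0],[0,0.002,0,0,0,0],[0,0.001,0,0,0,0]]'
python3 - <<'E'
from h import *
im,W=look("top"); a=cv2.resize(im[170:265,170:345],None,fx=4,fy=4,interpolation=cv2.INTER_CUBIC)
im2,W=look("scene"); b=cv2.resize(im2[160:260,200:375],None,fx=4,fy=4,interpolation=cv2.INTER_CUBIC)
cv2.imwrite("pics/n1.png",cv2.resize(np.vstack([a,b]),None,fx=.75,fy=.75)[:,:,::-1]); goto(.5,.2,.078,101.2)
E
```

```text
time: 12.9
ee_pos: [0.4942, 0.231, 0.0778]
tcp_rot: [-180.0, 0.0, 101.3]
wrist_force: [0.3, -0.1, -2.1]
opening: 0.0186
t 13.0 shift [-0.0316 -0.     -0.0001] turn [-0.02  0.01  0.06] f [ 0.8  0.3 -2. ]
```

View pics/n1.png

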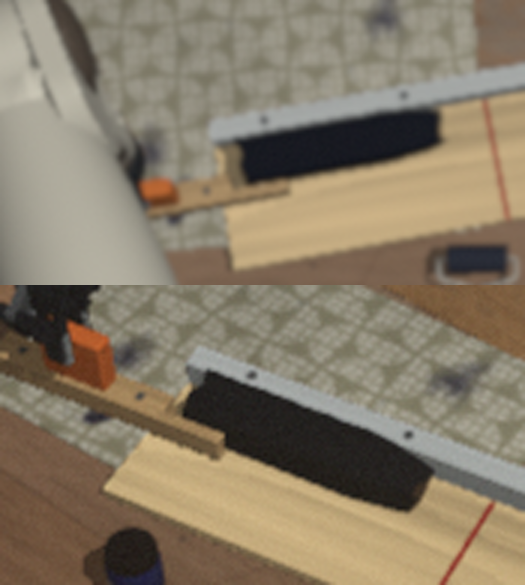

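Notch lines up: tongue lies beside the flank's trailing part (crop 270,190) with the step behind the end. I'll press the tongue in, then advance to contact.

```bash
python3 -m handwheel '[[0,0.001,0,0,0,0],[0,0.001,0,0,0,0],[0,0.001,0,0,0,0],[0,0.0005,0,0,0,0],[0,0.0005,0,0,0,0],[0,0.0003,0,0,0,0],[0,0,0,0,0,0],[0,0,0,0,0,0]]'
python3 -m handwheel '[[0,0.0003,0,0,0,0],[0,0.0003,0,0,0,0],[0,0.0003,0,0,0,0],[0,0.0003,0,0,0,0],[0,0,0,0,0,0],[0,0,0,0,0,0],[0,0,0,0,0,0],[0,0,0,0,0,0]]'
```

```text
time: 13.67
ee_pos: [0.498, 0.2318, 0.0781]
tcp_rot: [-180.0, -0.0, 101.3]
wrist_force: [-0.5, -0.1, -2.6]
opening: 0.0187
time: 14.33
ee_pos: [0.499, 0.232, 0.078]
tcp_rot: [-180.0, -0.0, 101.3]
wrist_force: [-4.7, 0.4, -1.5]
opening: 0.0187
```

```bash
python3 -m handwheel '[[-0.0015,0,0,0,0,0],[-0.0015,0,0,0,0,0],[-0.0015,0,0,0,0,0],[-0.0015,0,0,0,0,0],[-0.0015,0,0,0,0,0],[-0.0015,0,0,0,0,0],[-0.0015,0,0,0,0,0],[-0.001,0,0,0,0,0]]'
python3 -m handwheel '[[-0.002,0,0,0,0,0],[-0.002,0,0,0,0,0],[-0.002,0,0,0,0,0],[-0.002,0,0,0,0,0],[-0.002,0,0,0,0,0],[-0.002,0,0,0,0,0],[-0.002,0,0,0,0,0],[-0.002,0,0,0,0,0]]'
python3 bat.py scene; python3 bat.py top
```

```text
time: 15.0
ee_pos: [0.5014, 0.2206, 0.078]
tcp_rot: [-180.0, -0.0, 101.3]
wrist_force: [-4.3, 1.6, -1.6]
opening: 0.0186
time: 15.67
ee_pos: [0.5044, 0.2054, 0.0782]
tcp_rot: [-180.0, -0.1, 101.3]
wrist_force: [-5.5, 5.2, -1.3]
opening: 0.0187
batten 1181 [31.8 67.9] [206.2  53.8] 89.73 x [ 6.5 56.6] y [-31.7 169.2]
fence 1466 [68.2  0.5] [ 36.2 420.3] 0.15 x [50.8 85.3] y [-208.6  207.8]
stick 710 [ 10.9 223.6] [230.8  36.7] 89.99 x [-6.2 25.7] y [110. 338.]
batten 819 [30.7 62. ] [210.2  46. ] 89.06 x [ 8.6 52.8] y [-37.  163.7]
fence 1109 [67.9 -1.2] [419.7  36.2] 89.83 x [50.6 84.6] y [-208.9  205.9]
stick 304 [ 11.1 181.2] [146.2  31.4] 89.59 x [-4.1 26.2] y [108.7 253.7]
```

```bash
python3 -m handwheel '[[-0.003,0,0,0,0,0],[-0.0035,0,0,0,0,0],[-0.0035,0,0,0,0,0],[-0.0035,0,0,0,0,0],[-0.0035,0,0,0,0,0],[-0.0035,0,0,0,0,0],[-0.0035,0,0,0,0,0],[-0.0035,0,0,0,0,0]]'
python3 bat.py scene; python3 bat.py top
```

```text
time: 16.43
ee_pos: [0.5098, 0.1784, 0.0782]
tcp_rot: [-180.0, -0.1, 101.3]
wrist_force: [-4.8, 4.1, -0.3]
opening: 0.0183
batten 1178 [31.  42.3] [ 53.  203.4] 0.0 x [ 6.9 56. ] y [-55.1 140.4]
fence 1478 [68.6  0. ] [ 37.3 419.7] 0.08 x [50.5 84.8] y [-208.8  206.5]
stick 722 [ 10.2 197.8] [231.9  36.8] 89.72 x [-6.  26.2] y [ 82.7 311.1]
batten 810 [30.9 36.1] [204.6  47.8] 89.3 x [ 9.  52.6] y [-61.4 135.8]
fence 1104 [68.2 -1.3] [ 36.2 420.1] 0.49 x [50.9 84.6] y [-209.   205.8]
stick 300 [ 12.  153.1] [146.   32.1] 89.68 x [-3.8 26.2] y [ 81.7 222.3]
```

Pressed and parallel. I'll continue the feed.

```bash
for i in 1; do python3 -m handwheel '[[-0.003,0,0,0,0,0],[-0.0035,0.0001,0,0,0,0],[-0.0035,0,0,0,0,0],[-0.0035,0.0001,0,0,0,0],[-0.0035,0,0,0,0,0],[-0.0035,0.0001,0,0,0,0],[-0.0035,0,0,0,0,0],[-0.0035,0,0,0,0,0]]'; done
python3 -m handwheel '[[-0.0035,0,0,0,0,0],[-0.0035,0,0,0,0,0],[-0.0035,0,0,0,0,0],[-0.0035,0,0,0,0,0],[-0.0035,0,0,0,0,0],[-0.0035,0,0,0,0,0],[-0.0035,0,0,0,0,0],[-0.0035,0,0,0,0,0]]'
python3 bat.py scene; python3 bat.py top
```

```text
time: 17.2
ee_pos: [0.5152, 0.1515, 0.0781]
tcp_rot: [-180.0, -0.1, 101.3]
wrist_force: [-6.3, 4.8, -1.0]
opening: 0.0187
time: 17.87
ee_pos: [0.5207, 0.124, 0.0781]
tcp_rot: [-180.0, -0.1, 101.3]
wrist_force: [-7.1, 5.4, 0.5]
opening: 0.0183
batten 1223 [ 31.9 -15.9] [208.2  53.5] 89.59 x [ 6.9 56. ] y [-115.6   85.7]
fence 1404 [68.6 -3.2] [ 37.1 413.4] 0.0 x [50.9 85.4] y [-208.5  194.4]
stick 775 [ 11.8 141.1] [229.6  36.5] 89.35 x [-5.7 27.4] y [ 28.1 255.6]
batten 819 [ 30.9 -22.2] [ 46.4 208.2] 0.59 x [ 8.9 52.8] y [-119.9   80.3]
fence 949 [ 68.1 -27.7] [ 36.2 367.5] 0.04 x [51.3 85. ] y [-209.6  151.9]
stick 300 [11.7 95. ] [140.8  31.5] 89.61 x [-4.1 26.8] y [ 25.4 163.8]
```

```bash
python3 -m handwheel '[[-0.0035,0,0,0,0,0],[-0.0035,0,0,0,0,0],[-0.0035,0,0,0,0,0],[-0.0035,0,0,0,0,0],[-0.0035,0,0,0,0,0],[-0.0035,0,0,0,0,0],[-0.0035,0,0,0,0,0],[-0.0035,0,0,0,0,0]]'
python3 -m handwheel '[[-0.003,0,0,0,0,0],[-0.003,0,0,0,0,0],[-0.003,0,0,0,0,0],[-0.0025,0,0,0,0,0],[-0.002,0,0,0,0,0],[-0.002,0,0,0,0,0],[-0.0015,0,0,0,0,0],[-0.001,0,0,0,0,0]]'
```

```text
time: 18.63
ee_pos: [0.5261, 0.0964, 0.0781]
tcp_rot: [-180.0, -0.1, 101.3]
wrist_force: [-5.8, 5.3, -0.4]
opening: 0.0187
time: 19.3
ee_pos: [0.5296, 0.0788, 0.0781]
tcp_rot: [-180.0, -0.1, 101.3]
wrist_force: [-6.0, 5.3, -1.0]
opening: 0.0185
```

```bash
python3 -m handwheel '[[-0.001,0,0,0,0,0],[-0.001,0,0,0,0,0],[-0.0008,0,0,0,0,0],[-0.0005,0,0,0,0,0],[-0.0005,0,0,0,0,0],[-0.0005,0,0,0,0,0],[0,0,0,0,0,0],[0,0,0,0,0,0]]'
python3 bat.py scene; python3 bat.py top
```

```text
time: 19.97
ee_pos: [0.5305, 0.0746, 0.078]
tcp_rot: [-180.0, -0.0, 101.3]
wrist_force: [-6.7, 4.0, 0.1]
opening: 0.0189
batten 1245 [ 32.  -63.5] [204.1  53.6] 88.89 x [ 7.1 56.4] y [-161.7   34.5]
fence 1244 [ 68.  -30.1] [359.2  36.2] 89.75 x [50.6 84.9] y [-208.4  143.1]
stick 777 [11.3 92.4] [ 37.1 233.3] 0.32 x [-6.5 26.6] y [-22.3 205.1]
batten 809 [ 30.9 -73.1] [212.3  46.2] 89.86 x [ 8.7 52.8] y [-174.7   30.5]
fence 817 [ 68.  -56.9] [308.9  36.2] 89.69 x [50.9 84.8] y [-209.7   95.4]
stick 292 [11.6 43.5] [134.4  31.2] 89.62 x [-3.7 27. ] y [-22.9 108.6]
```

```bash
python3 -m handwheel '[[-0.0006,0,0,0,0,0],[-0.0006,0,0,0,0,0],[-0.0005,0,0,0,0,0],[-0.0005,0,0,0,0,0],[-0.0003,0,0,0,0,0],[0,0,0,0,0,0],[0,0,0,0,0,0],[0,0,0,0,0,0]]'
python3 -m handwheel '[[-0.0005,0,0,0,0,0],[-0.0005,0,0,0,0,0],[-0.0005,0,0,0,0,0],[-0.0005,0,0,0,0,0],[0,0,0,0,0,0],[0,0,0,0,0,0],[0,0,0,0,0,0],[0,0,0,0,0,0]]'
```

```text
time: 20.73
ee_pos: [0.531, 0.0722, 0.0781]
tcp_rot: [-180.0, -0.0, 101.3]
wrist_force: [-6.1, 5.0, -1.1]
opening: 0.0187
time: 21.4
ee_pos: [0.5313, 0.0702, 0.078]
tcp_rot: [-180.0, -0.0, 101.3]
wrist_force: [-6.3, 4.0, -0.4]
opening: 0.0188
```

```bash
python3 -m handwheel '[[-0.0006,0,0,0,0,0],[-0.0006,0,0,0,0,0],[-0.0004,0,0,0,0,0],[-0.0004,0,0,0,0,0],[0,0,0,0,0,0],[0,0,0,0,0,0],[0,0,0,0,0,0],[0,0,0,0,0,0]]'
python3 bat.py top; python3 bat.py wrist
```

```text
time: 22.07
ee_pos: [0.5317, 0.0683, 0.078]
tcp_rot: [-180.0, -0.0, 101.3]
wrist_force: [-5.9, 5.1, -0.1]
opening: 0.0186
batten 813 [ 30.5 -78.3] [210.   45.7] 89.33 x [ 8.8 52.9] y [-178.3   24.8]
fence 799 [ 68.  -61.3] [300.8  36.3] 89.78 x [51.  84.8] y [-209.8   87.8]
stick 290 [11.6 36.2] [133.5  31.6] 89.5 x [-3.9 26.1] y [-29.5 102. ]
batten 185 [ 13.7 173.7] [7.3 6.9] 3.43 x [10.4 17. ] y [170.3 177.1]
fence 11965 [ 72.5 145.9] [ 25.5 126.5] 0.02 x [60.1 84.4] y [ 88.5 208.4]
stick 7202 [ 13.8 159.1] [79.5 30.1] 89.63 x [-0.9 28.5] y [125.5 198.7]
```

```bash
python3 -m handwheel '[[-0.0006,0,0,0,0,0],[-0.0006,0,0,0,0,0],[-0.0004,0,0,0,0,0],[-0.0004,0,0,0,0,0],[0,0,0,0,0,0],[0,0,0,0,0,0],[0,0,0,0,0,0],[0,0,0,0,0,0]]'
python3 -m handwheel '[[-0.0005,0,0,0,0,0],[-0.0005,0,0,0,0,0],[-0.0005,0,0,0,0,0],[-0.0005,0,0,0,0,0],[0,0,0,0,0,0],[0,0,0,0,0,0],[0,0,0,0,0,0],[0,0,0,0,0,0]]'
```

```text
time: 22.83
ee_pos: [0.5321, 0.0665, 0.0781]
tcp_rot: [-180.0, -0.1, 101.3]
wrist_force: [-7.2, 4.8, -0.0]
opening: 0.0188
time: 23.5
ee_pos: [0.5322, 0.0655, 0.0783]
tcp_rot: [-180.0, -0.2, 101.3]
wrist_force: [-9.1, 11.3, 1.8]
opening: 0.0185
```

```bash
python3 -m handwheel '[[-0.0005,0,0,0,0,0],[-0.0005,0,0,0,0,0],[-0.0004,0,0,0,0,0],[0,0,0,0,0,0],[0,0,0,0,0,0],[0,0,0,0,0,0],[0,0,0,0,0,0],[0,0,0,0,0,0]]'
python3 - <<'E'
from h import *
im,W=look("top"); a=cv2.resize(im[170:265,220:395],None,fx=4,fy=4,interpolation=cv2.INTER_CUBIC)
im2,W=look("scene"); b=cv2.resize(im2[180:300,240:435],None,fx=3.6,fy=3.6,interpolation=cv2.INTER_CUBIC)[:,:700]
cv2.imwrite("pics/home.png",cv2.resize(np.vstack([a,b]),None,fx=.7,fy=.7)[:,:,::-1]); goto(.5,.2,.078,101.2)
E
python3 bat.py top
```

```text
time: 24.17
ee_pos: [0.5323, 0.0651, 0.0786]
tcp_rot: [-180.0, -0.3, 101.4]
wrist_force: [-10.5, 16.3, 4.7]
opening: 0.0188
t 24.27 shift [ 0.1386 -0.0051  0.0013] turn [-0.03 -0.31  0.16] f [-10.7  17.3   4.4]
batten 826 [ 30.5 -82.8] [214.   46.5] 89.92 x [ 9.1 52.6] y [-183.    22.5]
fence 773 [ 68.4 -63.3] [295.6  36.1] 89.7 x [51. 85.] y [-209.8   83. ]
stick 289 [11.4 32.3] [132.2  31.9] 88.77 x [-4.1 27. ] y [-32.7  97. ]
```

View pics/home.png

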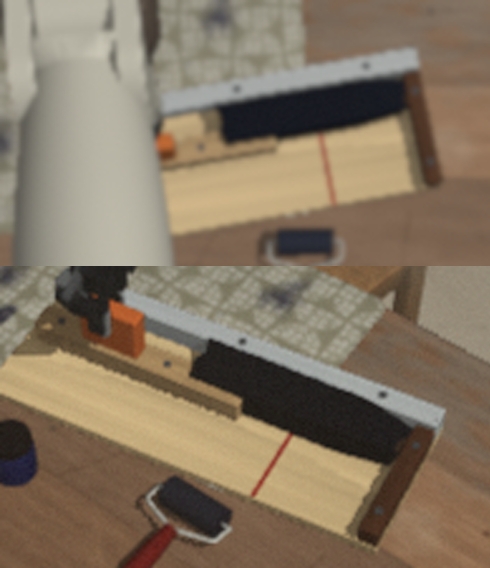

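Home: batten end is on the stop (top crop ~(408,95)) and flank on the fence. Feed force rose to 17 N. I'll withdraw the stick, lift it, and return it to its original spot on the mat.

```bash
python3 -m handwheel '[[0.001,-0.0005,0,0,0,0],[0.002,-0.001,0,0,0,0],[0.003,-0.002,0,0,0,0],[0.004,-0.003,0,0,0,0],[0.006,-0.003,0,0,0,0],[0.008,-0.003,0,0,0,0],[0.006,-0.002,0,0,0,0],[0.004,-0.001,0,0,0,0]]'
python3 bat.py top
python3 -m handwheel '[[0.005,0,-0.003,0,0,0],[0.01,0,-0.007,0,0,0],[0.01,0,-0.01,0,0,0],[0.01,0,-0.012,0,0,0],[0.01,0,-0.012,0,0,0],[0.01,0,-0.010,0,0,0],[0.008,0,-0.006,0,0,0],[0.005,0,-0.003,0,0,0]]'
python3 -c "
from h import *
goto(.5991,.2372,.140,163.3)"
```

```text
time: 24.98
ee_pos: [0.511, 0.0939, 0.0782]
tcp_rot: [180.0, 0.0, 101.3]
wrist_force: [0.2, -0.2, -1.3]
opening: 0.0186
batten 828 [ 30.1 -80.5] [212.8  47.8] 88.71 x [ 8.9 52.7] y [-184.2   22.9]
fence 889 [ 67.9 -43.4] [337.4  35.7] 89.99 x [51.  84.8] y [-209.9  123.6]
stick 283 [-3.  67.5] [139.4  31.2] 89.87 x [-18.4  11.8] y [ -1.4 135.7]
time: 25.7
ee_pos: [0.4984, 0.1612, 0.1427]
tcp_rot: [179.9, -0.0, 101.3]
wrist_force: [0.3, -0.3, -1.5]
opening: 0.0187
t 25.7 shift [0.0548 0.1137 0.0029] turn [ 1.100e-01  4.000e-02 -6.199e+01] f [ 0.3 -0.3 -1.5]
```

```bash
python3 -m handwheel '[[0.003,0.007,0,0,0,0],[0.008,0.016,0,0,0,0],[0.009,0.018,0,0,0,0],[0.009,0.019,0,0,0,0],[0.009,0.019,0,0,0,0],[0.008,0.017,0,0,0,0],[0.006,0.012,0,0,0,0],[0.003,0.006,0,0,0,0]]'
python3 -m handwheel '[[0,0,0,0,0,-6.5],[0,0,0,0,0,-6.5],[0,0,0,0,0,-6.5],[0,0,0,0,0,-6.5],[0,0,0,0,0,-6.5],[0,0,0,0,0,-6.5],[0,0,0,0,0,-6.5],[0,0,0,0,0,-6.5]]'
python3 -m handwheel '[[0,0,0,0,0,-4],[0,0,0,0,0,-4],[0,0,0,0,0,-2],[0,0,0,0,0,0],[0,0,0,0,0,0],[0,0,0,0,0,0],[0,0,0,0,0,0],[0,0,0,0,0,0]]'
python3 held.py; python3 -c "
from h import *
goto(.5991,.2372,.0675,163.3)"
```

```text
time: 26.37
ee_pos: [0.6003, 0.2367, 0.1394]
tcp_rot: [-179.9, 0.0, 101.3]
wrist_force: [0.3, 0.0, -1.2]
opening: 0.0185
time: 27.03
ee_pos: [0.5991, 0.2356, 0.1404]
tcp_rot: [-179.9, -0.0, 153.6]
wrist_force: [0.4, -0.1, -1.1]
opening: 0.0187
time: 27.7
ee_pos: [0.5991, 0.2359, 0.141]
tcp_rot: [-180.0, -0.0, 163.2]
wrist_force: [-0.4, 0.1, -1.5]
opening: 0.0187
[0.5991 0.2359 0.141 ] [0.5992 0.2359 0.141 ] [-1.8000e+02 -1.0000e-02  1.6323e+02] 0.018629126416151012
body 7085 rng x [0.0102 0.0787] y [-0.0142  0.0147] [0.0507 0.0003 0.039 ] rect [40.2  0.5] [78.9 30.1] 0.01 slope deg [ 1.04 -0.22] z0 0.0379
handle 5881 rng x [-0.0281  0.0259] y [-0.0086  0.0091] [ 0.0012  0.0003 -0.0117] rect [-2.2  0.5] [57.4 19.3] 0.46 slope deg [ 0.2  -0.71] z0 -0.0116
t 27.75 shift [0.0004 0.0012 0.0735] turn [-0.   -0.01 -0.07] f [-0.2 -0.  -2.1]
```

```bash
python3 -m handwheel '[[0,0,0.006,0,0,0],[0,0,0.012,0,0,0],[0,0,0.014,0,0,0],[0,0,0.014,0,0,0],[0,0,0.011,0,0,0],[0,0,0.007,0,0,0],[0,0,0.004,0,0,0],[0,0,0.002,0,0,0]]'
python3 -m handwheel '[[0,0,0.0006,0,0,0],[0,0,0.0006,0,0,0],[0,0,0.0006,0,0,0],[0,0,0.0004,0,0,0],[0,0,0,0,0,0],[0,0,0,0,0,0],[0,0,0,0,0,0],[0,0,0,0,0,0]]'
```

```text
time: 28.42
ee_pos: [0.5989, 0.2359, 0.0703]
tcp_rot: [-180.0, -0.0, 163.3]
wrist_force: [0.0, 0.6, -2.1]
opening: 0.019
time: 29.08
ee_pos: [0.5992, 0.2359, 0.069]
tcp_rot: [180.0, 0.0, 163.3]
wrist_force: [0.9, 0.3, -0.9]
opening: 0.0185
```

```bash
python3 -m handwheel '[[0,0,0.0006,0,0,0],[0,0,0.0006,0,0,0],[0,0,0.0006,0,0,0],[0,0,0.0004,0,0,0],[0,0,0,0,0,0],[0,0,0,0,0,0],[0,0,0,0,0,0],[0,0,0,0,0,0]]'
```

```text
time: 29.75
ee_pos: [0.5992, 0.2359, 0.0675]
tcp_rot: [180.0, 0.0, 163.3]
wrist_force: [-2.9, -0.8, 5.4]
opening: 0.0186
```

```bash
python3 -m handwheel '[[0,0,0,0,0,0],[0,0,0,0,0,0],[0,0,0,0,0,0],[0,0,0,0,0,0],[0,0,0,0,0,0],[0,0,0,0,0,0],[0,0,0,0,0,0],[0,0,0,0,0,0]]' 1
python3 -m handwheel '[[0,0,-0.005,0,0,0],[0,0,-0.012,0,0,0],[0,0,-0.022,0,0,0],[0,0,-0.03,0,0,0],[0,0,-0.035,0,0,0],[0,0,-0.035,0,0,0],[0,0,-0.025,0,0,0],[0,0,-0.015,0,0,0]]'
python3 -m handwheel '[[0,0,0,0,0,0],[0,0,0,0,0,0],[0,0,0,0,0,0],[0,0,0,0,0,0],[0,0,0,0,0,0],[0,0,0,0,0,0],[0,0,0,0,0,0],[0,0,0,0,0,0]]'
python3 stick.py w9; python3 bat.py wrist; python3 bat.py scene s9; python3 bat.py top
```

```text
time: 30.42
ee_pos: [0.5992, 0.236, 0.0667]
tcp_rot: [180.0, 0.0, 163.3]
wrist_force: [-1.2, -0.7, -0.4]
opening: 0.0856
time: 31.08
ee_pos: [0.5995, 0.2361, 0.2511]
tcp_rot: [179.8, 0.3, 163.3]
wrist_force: [0.4, 0.3, -0.3]
opening: 0.0857
time: 31.75
ee_pos: [0.5991, 0.2359, 0.2453]
tcp_rot: [-180.0, -0.0, 163.3]
wrist_force: [-0.7, 0.6, -0.2]
opening: 0.0852
handle 1359 [0.6023 0.2348 0.0791] [604.  234.8] [18.7 62. ] 72.98 px [234.73657101 323.75570272]
body 3141 [0.5766 0.2374 0.0283] [632.3 225.8] [ 29.5 228.9] 72.77 px [224.96497931 322.60681312]
batten 4647 [ 34.6 -38. ] [134.9  50.4] 89.56 x [10.4 59. ] y [-98.9  27.3]
fence 6861 [67.5 35.7] [348.6  35.1] 89.98 x [60.  84.7] y [-127.4  209.4]
stick 263 [ 43.3 304.1] [31.3 13.3] 89.78 x [37.2 49.9] y [289.1 318.5]
batten 1288 [ 32.  -75.9] [211.3  54.3] 89.62 x [ 6.5 56. ] y [-175.9   26.4]
fence 1474 [69.5  1.5] [ 38.8 422.5] 0.01 x [50.7 84.7] y [-207.9  207.1]
stick 26 [ 42.8 303. ] [31.2 13.1] 87.71 x [36.1 49.7] y [287.5 318.3]
batten 832 [ 30.7 -80.8] [212.3  46.2] 90.0 x [ 8.4 53. ] y [-181.4   23.4]
fence 1098 [68.2 -1.7] [419.3  35.6] 89.83 x [51.2 85.2] y [-209.3  205.7]
stick 1 [  7.4 -27.2] [0. 0.] 0.0 x [7.4 7.4] y [-27.2 -27.2]
```

View pics/s9.png

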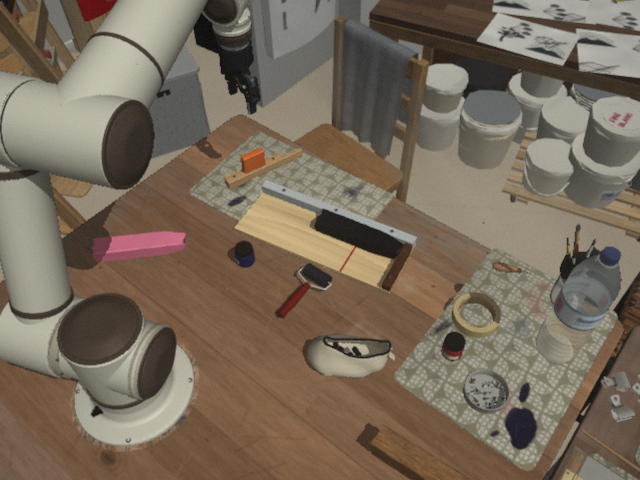

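The stick stands on the mat (252,162) with its handle up, the batten is in the corner of fence and stop (~(360,235)), and the bystanders haven't moved. Handing in.

```bash
python3 -c "
from workcell import order
print(order.job_done())"
```

```text
the job is handed in; nothing more can be done
None
```

The job is handed in at about 32 s of the 64 s allowed; the interface reports no verdict, so the result rests on my own checks.

**What I did:** I used only the push stick on the batten.
- **Squaring:** I pressed the batten flat onto the fence with the stick's side, short of the red line, until the reaction reached about 10 N.
- **Feeding:** I put the notch on its trailing corner and fed it along with 4–9 N toward the fence and about 5 N along the feed. It stopped on the wooden stop, where the feed force rose to 17 N.
- **Setting down:** I returned the stick to the mat and opened the gripper clear of it.

**Last checks:**
- **Batten:** parallel to the fence within about 0.5°. The wrist camera puts its centre at board x about 34.6 mm, against 34 mm for home.
- **Stick:** level on its sole with the handle up. Its top is at 79 mm, as expected on the mat.
- **Bystanders:** they look unmoved in the picture.

**Where readings disagreed:** the top and scene cameras put the batten 2–4 mm nearer the robot than the wrist camera did. They showed the same offset on the fence, so I took it as calibration. My board y estimate was also about 5 mm off, so I judged the stop by contact force and the picture rather than by that coordinate.

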